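Clip the dust cap onto the pigment jar before shaking

TASK

Close the open pigment jar on the shaker with its orange dust cap: pinch the cap's two side tabs together, fit the cap into the jar's mouth, press it down gently but firmly enough against the springy red seal, and let the tabs spread under the rim so that the cap stays locked, level and pressed onto the seal by itself. Leave the jar in its cup, do not force it, and do not disturb the ink bottles. Finish with the cap released.

Things in the scene. Friction and masses are not known exactly. Their poses are not given: they have to be found in the camera images.
- cap_grip (a point): Loose orange dust cap (about 75 g), standing upright, z up: centre point between its two black upright grip tabs with yellow tops, half-way up them. Each tab is 26 mm high, 18 mm wide (along y), 5 mm thick; they face each other along x, 42 mm over their outer faces when free, 28 mm when pinched fully in. The point is 13 mm above the flange's top face, 35 mm above the plug's bottom.
- cap_flange (a point): Centre of the underside of the cap's flange (78 mm diameter, 4 mm thick), 17 mm below cap_grip. The tabs stand on the flange, which reaches out beyond them, so fingertips that pinch the tabs can rest on it and press it down. Below it the plug: 57 mm diameter, 18 mm high, its lowest 6 mm tapered to 46 mm diameter.
- tab_a (a joint): Inward travel of the tab on the cap's +x side, m: 0 free, 0.007 pinched in to its stop. Sprung outwards, 2.4 N at 0 to 6.6 N at 0.007; a grip of 20 to 25 N holds both tabs in. It carries a square-edged tooth 5 mm thick, its top 7.5 mm under the flange's underside, reaching 35 mm from the axis when free and 28 mm when pinched in: unpinched, the cap does not go in.
- tab_b (a joint): The same for the tab on the cap's -x side.
- jar_mouth (a point): Centre of the jar's mouth, level with the top of its white rim; z up. Clear bore 60 mm; rim 78 mm outside, 5 mm thick; below it the jar is 74 mm wide inside, so the cap's teeth can spread under the rim at any yaw. About 129 mm above the counter at the start. Locked, the cap's flange underside is 2 to 3 mm above this point.
- seal_top (a point): Centre of the top of the red springy seal ring (62 mm inside, 74 mm outside) on the rim, 5 mm above jar_mouth when free. The cap's flange pushes it down: 2 N at first touch, 9 N at 3.5 mm, 12 N squeezed flat at 5 mm. The teeth clear the rim's underside only from 2.5 mm on; a push of 12 to 18 N is right and must be kept up while the tabs spread.
- jar: Amber jar, 82 mm diameter, 62 mm high, in a black rubber cup (94 mm diameter) on the shaker's grey base (150 x 130 x 45 mm). Origin: centre of the jar's underside, z up. Cup and jar ride on a soft vertical spring, 20 mm of travel, sinking some 11 mm per 10 N, more when full; they do not lift off or shift sideways. Keep every push on the jar below 25 N.
- ink_red: Loose ink bottle, red, 32 mm diameter, 85 mm high, black collar and pointed spout. Origin at the centre of its underside. Not part of the job.
- ink_blue: The same, blue.
- ink_green: The same, green.

How it is judged:
By the outcome, as a careful person would: the job done as asked, in the order asked, and still so for the second after the job is handed in, with the robot touching nothing.
It also fails if it takes over 64 s, if anything falls off the work surface, if the arm or the gripper's body presses on something with over 40 N, if the wrist force passes 120 N, or if a joint passes its speed limit or range.

ROBOT

A 6-joint arm with a two-finger parallel gripper is mounted at the origin on the work surface. World frame = base frame: x ahead of the robot, y to its left, z up, the work surface at z = 0. Lengths are in m, angles in rad, forces in N, time in s.
With the tool pointing down it reaches from about 0.35 to 0.95 m from the base axis. Payload 17.4 kg.
Tool frame: the origin (TCP) lies at the very end of the fingers, on their centre line; the grasp point (between the pads) lies 19 mm behind it; z points along the fingers, y is the line along which they close (so a half turn about z gives the same grasp; the last joint's range is limited). The gripper opens to 93 mm and grips with 3 to 60 N. Pads are 15 mm wide; open, the fingers measure 128 mm over their backs; the gripper's body (75 mm by 188 mm) begins 65 mm behind the grasp point.
Start: joints at [-0.038, 0.116, 1.442, -0, 1.584, -0.038], TCP at [0.675, -0, 0.219] pointing down, gripper open.
Joint ranges: [-2.83, 2.83], [-0.83, 2.19], [0.07, 2.5], [-1.14, 4.28], [0.01, 3], [-2.97, 2.97]. Speed limits (rad/s): [1.89, 1.89, 2.22, 3.14, 3.14, 3.14].

INTERFACE

Orientations are given as a unit quaternion [w, x, y, z].
In Python, from cell import state, capture, calibration, finish_job gives the robot as it stands.
- The arm moves only by the tool step_arm, never from a script. Its argument "motion" is a list of rows, each an object of numbers: "hand": the closure, from 0 (fully open) to 1 (shut); "x", "y", "z": the shift along the tool's x, y, z in units of 25 mm (1.0 is 25 mm); "ax", "ay", "az": the turn, a rotation vector about the tool's x, y, z in degrees. In form: [{"hand": .., "x": .., "y": .., "z": .., "ax": .., "ay": .., "az": ..}, ...]. A call has 1 to 8 rows; each row is the pose to reach, as a shift and turn from the pose commanded when the call began, along the tool's axes at that moment; what a row does not reach only later rows make up. A row lasts 1/12 s, in which the tool goes at most 41.7 mm and 7.16 degrees, less where a joint would pass 70% of its speed; a pose out of reach is approached as far as the arm can. A call with a gripper value outside its range is refused whole. The fingers move at their own pace and stop on an object; the grip force is fixed at half the most. Time passes only in rows, so rows that repeat a pose let the fingers close. It gives the time, the measured TCP pose, the force and the opening at its end, in the units of the state.
- state(): the state, without advancing time (a new reading comes with each control period).
- capture(name): name is "scene" or "side" or "wrist"; returns the picture (400x640x3 uint8, blue, green, red); there is no depth.
- calibration(name): a dict with "vertical_fov" (degrees; the focal length in pixels is half the picture's height over the tangent of half this angle, whatever the lens; pixels are square), "cx", "cy" (the principal point, pixels), "extrinsics" (4x4, takes a point from camera to world coordinates); the wrist camera has in their place "T_tool_cam" (4x4, takes a point from camera to tool coordinates, whose origin is the TCP and whose axes are the flange's). Camera axes: x right, y down, z forward; pixel columns grow to the right and rows downward; lengths in m; the calibration is good to about 2 mm. A picture is of the moment at which its call begins: read the wrist's pose just before it. calibration takes no time and is no camera call.
- finish_job(): hands the job in, once; it reports no verdict.
The state is a dict: "time": time; "joint_positions": joint angles; "joint_velocities": joint speeds; "joint_efforts": joint torques, N m; "tool_pos": TCP position; "tcp_rot": TCP orientation; "contact_force": force on the tool from outside, world axes, zero at the start; "torque": the same for the moment, N m; "gripper_width": finger opening in m.
Only numpy, scipy, OpenCV 4.12 (cv2) and the standard library are available. Lean on these libraries where they do the work, as an engineer would, in place of code of your own. Each camera call takes 0.05 s, during which the arm holds its last target. There are 200 camera calls.

## Working session

There is one attempt and no reset: what is moved stays moved. The work goes in short steps, Python scripts to look and compute and a tool call to move; the robot and the scene stay as the last step left them, time stands still between calls to the robot, and variables do not carry over. Pictures are saved under pics/ and viewed, on a budget of 10 in all, crops included, one or two more only if the job needs it, and the job is handed in when it is done.

Besides the shell and the picture viewer there is one more tool, called after "Call:" as name(argument=value, ...) on one line, values as JSON. step_arm: Moves the arm, as the interface text tells. Its arguments: {"type":"object","properties":{"motion":{"type":"array"}},"required":["motion"]}

```bash
mkdir -p pics
cat > h.py <<'E'
import numpy as np, cv2
from cell import state, capture, calibration, finish_job
from scipy.spatial.transform import Rotation as R
def cam(n,s=None):
    c=calibration(n); f=200/np.tan(np.radians(c["vertical_fov"])/2)
    if n=="wrist":
        s=s or state(); q=s["tcp_rot"]; T=np.eye(4); T[:3,:3]=R.from_quat([q[1],q[2],q[3],q[0]]).as_matrix(); T[:3,3]=s["tool_pos"]
        E=T@np.array(c["T_tool_cam"])
    else: E=np.array(c["extrinsics"])
    return f,c["cx"],c["cy"],E
def ray(C,u,v):
    f,cx,cy,E=C; d=E[:3,:3]@np.array([(u-cx)/f,(v-cy)/f,1]); return E[:3,3],d
def atz(C,u,v,z):
    o,d=ray(C,u,v); return o+d*(z-o[2])/d[2]
def proj(C,p):
    f,cx,cy,E=C; q=E[:3,:3].T@(np.array(p)-E[:3,3]); return [cx+f*q[0]/q[2],cy+f*q[1]/q[2]]
def tri(rs):
    A=0;b=0
    for o,d in rs:
        d=d/np.linalg.norm(d); P=np.eye(3)-np.outer(d,d); A=A+P; b=b+P@o
    return np.linalg.solve(A,b)
E
python3 - <<'E'
from h import *
s=state(); print(s)
for n in("scene","side","wrist"):
    C=cam(n,s); print(n,C[0],C[1:3],C[3].round(3).tolist()); im=capture(n); cv2.imwrite(f"pics/{n}0.png",im)
E
```

```text
{'time': 0.0, 'joint_positions': array([-3.78187337e-02,  1.16475779e-01,  1.44225012e+00, -3.12207088e-05,
        1.58399961e+00, -3.78082413e-02]), 'joint_velocities': array([-0.00039475,  0.00061238, -0.00044669,  0.000205  , -0.0001097 ,
        0.00047815]), 'joint_efforts': array([-2.39607485e-03, -7.21266031e+01, -6.22611737e+01,  7.77577632e-02,
        2.38535833e-02, -2.17692599e-05]), 'tool_pos': array([ 6.74799347e-01, -2.34296174e-05,  2.17921464e-01]), 'tcp_rot': array([-4.04770755e-04,  7.07110517e-01,  7.07102819e-01, -3.96546123e-04]), 'contact_force': array([ 0.57041741, -0.53315601, -0.70543514]), 'torque': array([-0.01021701,  0.00863275, -0.05980365]), 'gripper_width': 0.09269063780462937}
scene 512.1188422488873 (312.5550780173273, 194.8627887806615) [[-0.395, 0.717, -0.574, 1.176], [0.918, 0.316, -0.238, 0.222], [0.011, -0.621, -0.784, 0.888], [0.0, 0.0, 0.0, 1.0]]
side 395.425068757121 (315.69645509610814, 191.41757591705115) [[-0.702, -0.392, 0.594, 0.085], [-0.712, 0.411, -0.57, 0.494], [-0.021, -0.823, -0.567, 0.593], [0.0, 0.0, 0.0, 1.0]]
wrist 324.657826657422 (318.97715204604015, 203.25304833155033) [[1.0, -0.001, -0.002, 0.675], [-0.001, -0.956, -0.294, 0.082], [-0.002, 0.294, -0.956, 0.383], [0.0, 0.0, 0.0, 1.0]]
```

View pics/scene0.png

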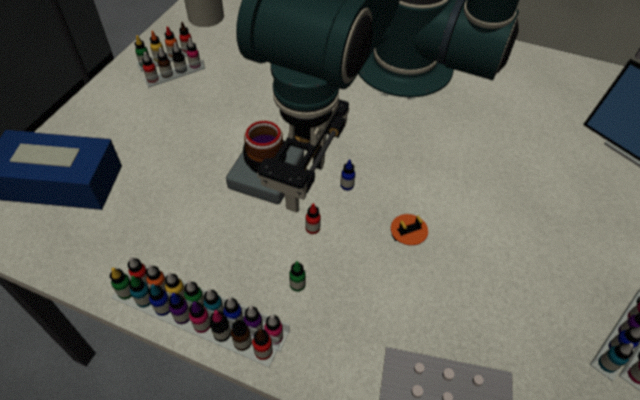

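View pics/side0.png

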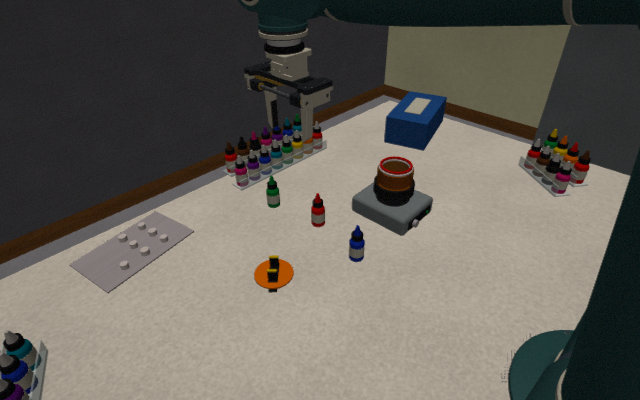

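View pics/wrist0.png

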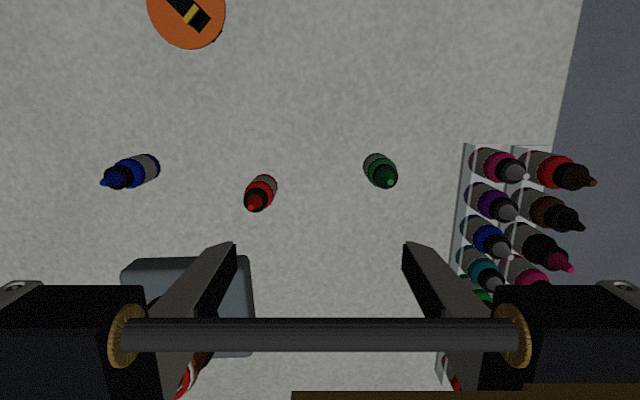

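The cap stands at scene (409,229), side (274,273). The jar mouth is at scene (263,134), side (395,163). The three bottles stand between the cap and the jar. Measuring by colour.

Run:
```python
from h import *
B={"scene":(380,205,440,255),"side":(245,245,305,300)}
J={"scene":(235,115,290,155),"side":(370,150,420,180)}
rs=[];rj=[]
for n in B:
    im=cv2.imread(f"pics/{n}0.png"); C=cam(n); hsv=cv2.cvtColor(im,cv2.COLOR_BGR2HSV)
    x0,y0,x1,y1=B[n]; m=cv2.inRange(hsv[y0:y1,x0:x1],(5,150,90),(16,255,255))
    h=cv2.convexHull(cv2.findNonZero(m)); e=cv2.fitEllipse(h); u,v=e[0][0]+x0,e[0][1]+y0
    print(n,"cap",u,v,e[1],atz(C,u,v,.022)); rs.append(ray(C,u,v))
    m=cv2.inRange(hsv[y0:y1,x0:x1],(20,120,80),(35,255,255)); k,l,st,c=cv2.connectedComponentsWithStats(m)
    for i in range(1,k):
        if st[i,4]>3: print(" yellow",st[i,4],c[i]+[x0,y0],atz(C,*(c[i]+[x0,y0]),.048))
    x0,y0,x1,y1=J[n]; H=hsv[y0:y1,x0:x1]; m=cv2.inRange(H,(0,150,110),(5,255,255))|cv2.inRange(H,(173,150,110),(180,255,255))
    k,l,st,c=cv2.connectedComponentsWithStats(m); i=1+st[1:,4].argmax()
    h=cv2.convexHull(cv2.findNonZero((l==i).astype('uint8'))); e=cv2.fitEllipse(h); u,v=e[0][0]+x0,e[0][1]+y0
    print(n,"seal",u,v,e[1],atz(C,u,v,.134)); rj.append(ray(C,u,v))
for n,b in (("scene",[(313,230),(297,287),(347,186)]),("side",[(318,224),(273,205),(357,259)])):
    print(n,"rgb bottle base",[atz(cam(n),*p,0.005).round(3).tolist() for p in b])
print(tri(rs),tri(rj))
```

```text
scene cap 408.8673686981201 229.2506923675537 (29.796783447265625, 36.97206115722656) [0.54517244 0.17609648 0.022     ]
 yellow 18 [418.83333333 218.72222222] [0.53105302 0.18854296 0.048     ]
 yellow 16 [402.9375 224.6875] [0.55820495 0.1633666  0.048     ]
scene seal 268.7428741455078 127.20855522155762 (10.859474182128906, 22.082563400268555) [ 0.49521117 -0.16203604  0.134     ]
side cap 273.3831729888916 273.5024890899658 (29.30503273010254, 38.937782287597656) [0.54140141 0.17659769 0.022     ]
 yellow 24 [273.375 256.125] [0.55657557 0.16132694 0.048     ]
 yellow 29 [271.34482759 269.96551724] [0.53042438 0.18792468 0.048     ]
side seal 395.87686920166016 164.5360288619995 (16.05062484741211, 32.189659118652344) [ 0.51114548 -0.16739924  0.134     ]
scene rgb bottle base [[0.615, -0.008, 0.005], [0.75, 0.016, 0.005], [0.476, 0.015, 0.005]]
side rgb bottle base [[0.602, -0.007, 0.005], [0.736, 0.019, 0.005], [0.461, 0.018, 0.005]]
[0.54330078 0.1756582  0.01966013] [ 0.50362361 -0.15684551  0.14236588]
```

The cap is at (0.544, 0.175), with the tab line at -45° yaw in world. The seal, from the side view, is near (0.51, -0.165). Moving above the cap now and turning the fingers 45°.

Call:
step_arm(motion=[{"hand":0,"x":7.0,"y":-5.24,"z":3.1,"ax":0,"ay":0,"az":45},{"hand":0,"x":7.0,"y":-5.24,"z":3.1,"ax":0,"ay":0,"az":45},{"hand":0,"x":7.0,"y":-5.24,"z":3.1,"ax":0,"ay":0,"az":45},{"hand":0,"x":7.0,"y":-5.24,"z":3.1,"ax":0,"ay":0,"az":45},{"hand":0,"x":7.0,"y":-5.24,"z":3.1,"ax":0,"ay":0,"az":45},{"hand":0,"x":7.0,"y":-5.24,"z":3.1,"ax":0,"ay":0,"az":45},{"hand":0,"x":7.0,"y":-5.24,"z":3.1,"ax":0,"ay":0,"az":45},{"hand":0,"x":7.0,"y":-5.24,"z":3.1,"ax":0,"ay":0,"az":45}])

```text
time: 0.82
tool_pos: [0.543, 0.176, 0.1407]
tcp_rot: [-0.0, 0.924, 0.383, -0.0]
contact_force: [0.0, -1.1, -0.3]
gripper_width: 0.093
```

```bash
cat > w.py <<'E'
from h import *
import sys
s=state(); C=cam("wrist",s); im=capture("wrist"); cv2.imwrite(f"pics/{sys.argv[1]}.png",im)
q=s["tcp_rot"]; print(s["time"],s["tool_pos"],q,s["gripper_width"],s["contact_force"])
hsv=cv2.cvtColor(im,cv2.COLOR_BGR2HSV)
m=cv2.inRange(hsv,(5,150,80),(16,255,255)); k,l,st,c=cv2.connectedComponentsWithStats(m); i=1+st[1:,4].argmax(); l=(l==i).astype('uint8')
e=cv2.fitEllipse(cv2.convexHull(cv2.findNonZero(l))); print("flange",e,atz(C,*e[0],.021))
m=cv2.inRange(hsv,(20,120,70),(35,255,255))&cv2.dilate(l,np.ones((41,41)))*255
k,l,st,c=cv2.connectedComponentsWithStats(m)
P=[atz(C,*c[i],.048) for i in range(1,k) if st[i,4]>30]; print([(st[i,4],c[i]) for i in range(1,k) if st[i,4]>30],P)
Rm=R.from_quat([q[1],q[2],q[3],q[0]]).as_matrix()
if len(P)==2:
    d=P[0]-P[1]; mid=(P[0]+P[1])/2; print("mid",mid,"yaw",np.degrees(np.arctan2(d[1],d[0])),"sep",np.hypot(*d[:2])); print("in tool, d",Rm.T@d,"offset units",Rm.T@(mid-s["tool_pos"])/.025)
E
python3 w.py w1
```

```text
0.8167 [0.54303649 0.1759787  0.14065756] [-2.67022279e-05  9.23861938e-01  3.82725739e-01 -3.58259362e-04] 0.09303514752171556 [ 0.04832404 -1.13114783 -0.31539494]
flange ((320.4645690917969, 196.9360809326172), (80.75846862792969, 83.5085678100586), 87.04987335205078) [0.54377543 0.17531247 0.021     ]
[(np.int32(133), array([298.35338346, 206.59398496])), (np.int32(136), array([342.80147059, 206.60294118]))] [array([0.53021834, 0.18800604, 0.048     ]), array([0.5564249 , 0.16174232, 0.048     ])]
mid [0.54332162 0.17487418 0.048     ] yaw 134.93759278591423 sep 0.03710211477214029
in tool, d [ 4.38158645e-05 -3.71020870e-02  1.19769608e-05] offset units [-0.02080169  0.04050219  3.70630379]
```

View pics/w1.png

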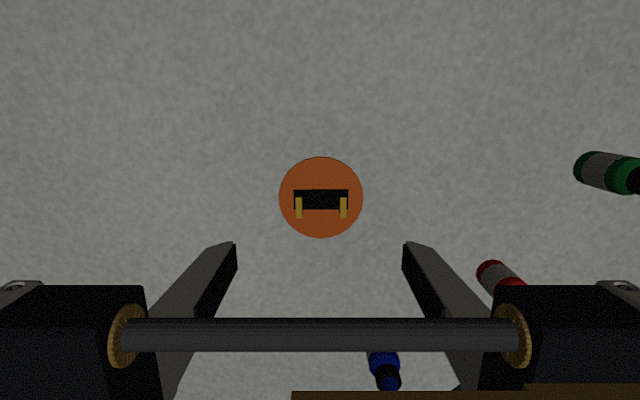

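The flange is centred at (320,197), with the tabs at (298,207) and (343,207). The tab separation is 37.1 mm against 37 expected, and they line up with the fingers to within 1 mm. Going down to just above the flange, then pinching.

Call:
step_arm(motion=[{"hand":0,"x":-0.02,"y":0.04,"z":1.5,"ax":0,"ay":0,"az":0},{"hand":0.2,"x":-0.02,"y":0.04,"z":2.9,"ax":0,"ay":0,"az":0},{"hand":0.2,"x":-0.02,"y":0.04,"z":4.0,"ax":0,"ay":0,"az":0},{"hand":0.2,"x":-0.02,"y":0.04,"z":4.4,"ax":0,"ay":0,"az":0},{"hand":0.2,"x":-0.02,"y":0.04,"z":4.65,"ax":0,"ay":0,"az":0},{"hand":0.3,"x":-0.02,"y":0.04,"z":4.65,"ax":0,"ay":0,"az":0},{"hand":0.4,"x":-0.02,"y":0.04,"z":4.65,"ax":0,"ay":0,"az":0},{"hand":0.5,"x":-0.02,"y":0.04,"z":4.65,"ax":0,"ay":0,"az":0}])

```text
time: 1.53
tool_pos: [0.5454, 0.1741, 0.0269]
tcp_rot: [0.0, 0.924, 0.383, 0.001]
contact_force: [0.1, 0.1, 0.2]
gripper_width: 0.059
```

Call:
step_arm(motion=[{"hand":0.7,"x":0,"y":0,"z":0,"ax":0,"ay":0,"az":0},{"hand":1,"x":0,"y":0,"z":0,"ax":0,"ay":0,"az":0},{"hand":1,"x":0,"y":0,"z":0,"ax":0,"ay":0,"az":0},{"hand":1,"x":0,"y":0,"z":0,"ax":0,"ay":0,"az":0},{"hand":1,"x":0,"y":0,"z":0,"ax":0,"ay":0,"az":0},{"hand":1,"x":0,"y":0,"z":0,"ax":0,"ay":0,"az":0}])

```text
time: 2.03
tool_pos: [0.5448, 0.1741, 0.026]
tcp_rot: [0.0, 0.924, 0.383, 0.001]
contact_force: [-2.5, 0.0, 8.8]
gripper_width: 0.0265
```

Call:
step_arm(motion=[{"hand":1,"z":-0.1},{"hand":1,"z":-0.4},{"hand":1,"z":-1.2},{"hand":1,"z":-2.2},{"hand":1,"z":-3.4},{"hand":1,"z":-4.6},{"hand":1,"z":-5.6},{"hand":1,"z":-5.6}])

```text
invalid input
```

Run:
```python
from h import *
s=state(); print(s["time"],s["tool_pos"],s["gripper_width"],s["contact_force"],s["torque"])
im=capture("side"); p=proj(cam("side"),s["tool_pos"]); q=proj(cam("scene"),s["tool_pos"]); im2=capture("scene"); w=capture("wrist")
print(p,q)
def crop(im,p,r=60):
    x,y=int(p[0]),int(p[1]); x=max(r,x);y=max(r,y); return cv2.resize(im[y-r:y+r,x-r:x+r],(380,380),interpolation=cv2.INTER_CUBIC)
cv2.imwrite("pics/g.png",np.hstack([crop(im,p),crop(im2,q)]))
cv2.imwrite("pics/gw.png",w)
# jar
for n,im_ in(("side",im),("scene",im2)): cv2.imwrite(f"pics/{n}1.png",im_)
```

```text
2.0333 [0.54482144 0.17408804 0.02603254] 0.026515713175715744 [-2.48885295  0.04418662  8.7588953 ] [-0.05075783  0.56078394 -0.01558452]
[np.float64(273.0908177633218), np.float64(270.48355823331667)] [np.float64(408.28432536219253), np.float64(227.67715879589608)]
```

View pics/g.png

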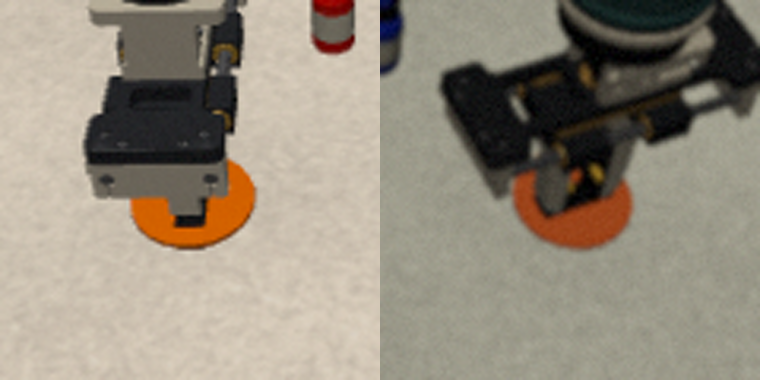

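The move was refused because every key is required. The picture shows the fingers pinching the tabs just above the flange. Lifting.

Call:
step_arm(motion=[{"hand":1,"x":0,"y":0,"z":-0.1,"ax":0,"ay":0,"az":0},{"hand":1,"x":0,"y":0,"z":-0.3,"ax":0,"ay":0,"az":0},{"hand":1,"x":0,"y":0,"z":-1.0,"ax":0,"ay":0,"az":0},{"hand":1,"x":0,"y":0,"z":-2.0,"ax":0,"ay":0,"az":0},{"hand":1,"x":0,"y":0,"z":-3.2,"ax":0,"ay":0,"az":0},{"hand":1,"x":0,"y":0,"z":-4.6,"ax":0,"ay":0,"az":0},{"hand":1,"x":0,"y":0,"z":-6.0,"ax":0,"ay":0,"az":0},{"hand":1,"x":0,"y":0,"z":-7.2,"ax":0,"ay":0,"az":0}])

```text
time: 2.85
tool_pos: [0.5442, 0.1739, 0.2076]
tcp_rot: [0.0, 0.924, 0.383, 0.001]
contact_force: [0.2, -0.3, -1.0]
gripper_width: 0.0262
```

Call:
step_arm(motion=[{"hand":1,"x":0,"y":0,"z":0,"ax":0,"ay":0,"az":0},{"hand":1,"x":0,"y":0,"z":0,"ax":0,"ay":0,"az":0},{"hand":1,"x":0,"y":0,"z":0,"ax":0,"ay":0,"az":0}])

```text
time: 3.1
tool_pos: [0.544, 0.1738, 0.204]
tcp_rot: [-0.0, 0.924, 0.383, -0.0]
contact_force: [-1.0, 0.3, -0.9]
gripper_width: 0.0261
```

Run:
```python
from h import *
s=state(); print(s["time"],s["tool_pos"],s["tcp_rot"],s["gripper_width"],s["contact_force"],s["torque"])
S=capture("side"); p=proj(cam("side"),s["tool_pos"]); Q=capture("scene"); q=proj(cam("scene"),s["tool_pos"]); w=capture("wrist")
print(p,q)
cv2.imwrite("pics/side1.png",S);cv2.imwrite("pics/scene1.png",Q);cv2.imwrite("pics/w2.png",w)
def crop(im,p,r=50):
    x,y=int(p[0]),int(p[1]); x=min(max(r,x),640-r);y=max(r,y); return cv2.resize(im[y-r:y+r,x-r:x+r],(400,400),interpolation=cv2.INTER_CUBIC)
cv2.imwrite("pics/g1.png",np.hstack([crop(S,p),cv2.resize(w,(400,400))]))
cv2.imwrite("pics/jar1.png",np.hstack([crop(S,(395,175),35),crop(Q,(263,143),35)]))
```

```text
3.1 [0.54404082 0.17383764 0.20404105] [-4.37073751e-05  9.23877321e-01  3.82688487e-01 -4.64541396e-04] 0.02613783141067632 [-1.01487079  0.30389315 -0.86202509] [-0.02449729  0.0714619   0.00562478]
[np.float64(264.9627054491556), np.float64(196.7323549299548)] [np.float64(424.05713209674326), np.float64(170.1552519498334)]
```

View pics/g1.png

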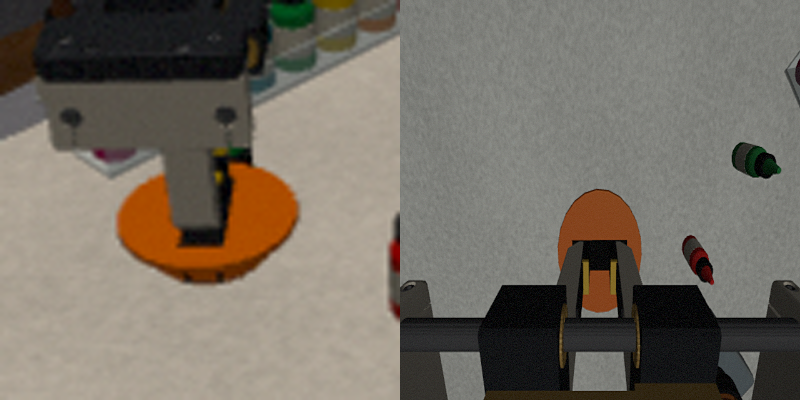

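View pics/jar1.png

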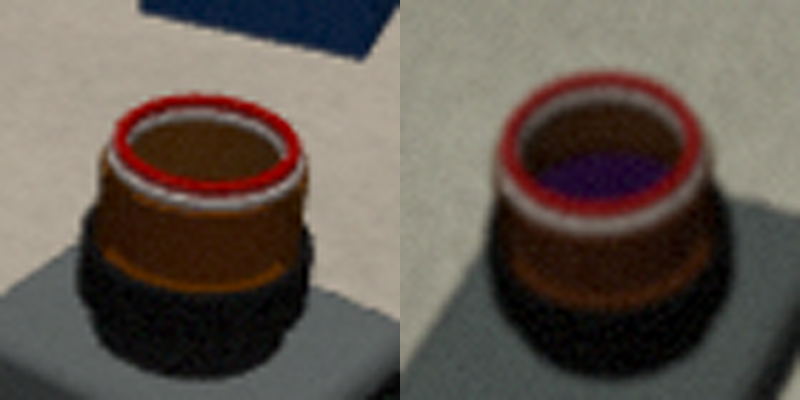

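The cap is held level and pinched, with the width at 26 mm. The jar ring is clear in both views, near side (396,165) and scene (263,133). Moving to beside the jar for a close wrist look at it.

Call:
step_arm(motion=[{"hand":1,"x":-0.7,"y":0.4,"z":-0.4,"ax":0,"ay":0,"az":0},{"hand":1,"x":-2.0,"y":1.17,"z":-0.8,"ax":0,"ay":0,"az":0},{"hand":1,"x":-3.4,"y":2.0,"z":-1.44,"ax":0,"ay":0,"az":0},{"hand":1,"x":-4.8,"y":2.82,"z":-1.44,"ax":0,"ay":0,"az":0},{"hand":1,"x":-6.2,"y":3.64,"z":-1.44,"ax":0,"ay":0,"az":0},{"hand":1,"x":-7.6,"y":4.46,"z":-1.44,"ax":0,"ay":0,"az":0},{"hand":1,"x":-9.0,"y":5.29,"z":-1.44,"ax":0,"ay":0,"az":0},{"hand":1,"x":-10.4,"y":6.1,"z":-1.44,"ax":0,"ay":0,"az":0}])

```text
time: 3.92
tool_pos: [0.4672, -0.1194, 0.2401]
tcp_rot: [-0.0, 0.924, 0.383, -0.0]
contact_force: [0.7, -0.2, -0.2]
gripper_width: 0.0256
```

Call:
step_arm(motion=[{"hand":1,"x":-1.3,"y":0.76,"z":0,"ax":0,"ay":0,"az":0},{"hand":1,"x":-2.4,"y":1.4,"z":0,"ax":0,"ay":0,"az":0},{"hand":1,"x":-3.2,"y":1.9,"z":0,"ax":0,"ay":0,"az":0},{"hand":1,"x":-3.8,"y":2.24,"z":0,"ax":0,"ay":0,"az":0},{"hand":1,"x":-3.8,"y":2.24,"z":0,"ax":0,"ay":0,"az":0},{"hand":1,"x":-3.8,"y":2.24,"z":0,"ax":0,"ay":0,"az":0},{"hand":1,"x":-3.8,"y":2.24,"z":0,"ax":0,"ay":0,"az":0}])

```text
time: 4.5
tool_pos: [0.4408, -0.224, 0.2403]
tcp_rot: [-0.0, 0.924, 0.383, -0.0]
contact_force: [0.7, -1.3, -0.7]
gripper_width: 0.0259
```

```bash
cat > j.py <<'E'
from h import *
s=state(); print(s["time"],s["tool_pos"],s["tcp_rot"],s["gripper_width"],s["contact_force"],s["torque"])
w=capture("wrist"); cv2.imwrite("pics/w3.png",w)
rs=[]
for n,im,box in (("wrist",w,(150,0,500,190)),("side",cv2.imread("pics/side1.png"),(370,150,425,180)),("scene",cv2.imread("pics/scene1.png"),(235,112,292,152))):
    C=cam(n,s); x0,y0,x1,y1=box; H=cv2.cvtColor(im,cv2.COLOR_BGR2HSV)[y0:y1,x0:x1]
    m=cv2.inRange(H,(0,130,85),(5,255,255))|cv2.inRange(H,(170,110,85),(180,255,255))
    k,l,st,c=cv2.connectedComponentsWithStats(m); i=1+st[1:,4].argmax()
    e=cv2.fitEllipse(cv2.convexHull(cv2.findNonZero((l==i).astype('uint8')))); u,v=e[0][0]+x0,e[0][1]+y0
    p=atz(C,u,v,.134); print(n,(u,v),e[1],st[i],p,"diam",e[1][1]/C[0]*np.dot(p-C[3][:3,3],C[3][:3,2])); rs.append(ray(C,u,v))
print("tri",tri(rs),tri(rs[1:]))
E
python3 j.py
```

```text
4.5 [ 0.44079765 -0.22404721  0.24027962] [-4.59633820e-04  9.23883803e-01  3.82672779e-01 -2.24420395e-04] 0.025868946145613754 [ 0.74512689 -1.31245138 -0.72708075] [0.00463954 0.06792056 0.00240473]
wrist (333.74658203125, 92.08263397216797) (90.84090423583984, 96.00349426269531) [ 139   44   91   97 1773] [ 0.51273852 -0.16819208  0.134     ] diam 0.07607198789816948
side (395.85962867736816, 164.90612983703613) (17.357419967651367, 32.47890853881836) [ 10   6  33  18 173] [ 0.51021125 -0.16604408  0.134     ] diam 0.07305418423458568
scene (262.70792388916016, 133.02252197265625) (24.586427688598633, 34.48164749145508) [ 11   9  35  25 207] [ 0.51568831 -0.16583397  0.134     ] diam 0.07150229996274571
tri [ 0.51261179 -0.16822255  0.1313796 ] [ 0.51242018 -0.1682353   0.13133277]
```

View pics/w3.png

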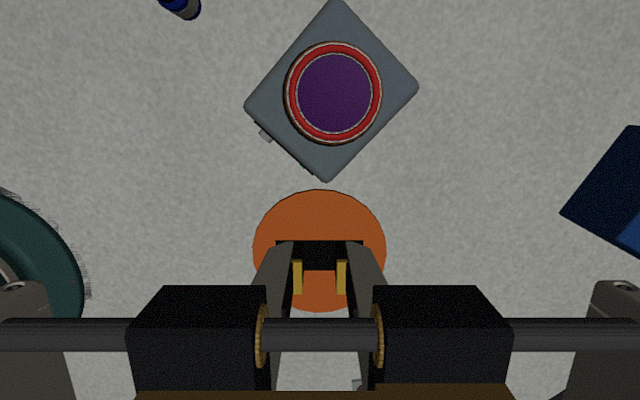

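The ring is centred at wrist (334,92). All three cameras agree on (0.5127, -0.168), and the diameter fits. Moving over it.

Call:
step_arm(motion=[{"hand":1,"x":0.8,"y":0.1,"z":0,"ax":0,"ay":0,"az":0},{"hand":1,"x":2.0,"y":0.25,"z":0,"ax":0,"ay":0,"az":0},{"hand":1,"x":3.0,"y":0.38,"z":0.5,"ax":0,"ay":0,"az":0},{"hand":1,"x":3.61,"y":0.455,"z":1.2,"ax":0,"ay":0,"az":0},{"hand":1,"x":3.61,"y":0.455,"z":2.0,"ax":0,"ay":0,"az":0},{"hand":1,"x":3.61,"y":0.455,"z":2.4,"ax":0,"ay":0,"az":0},{"hand":1,"x":3.61,"y":0.455,"z":2.4,"ax":0,"ay":0,"az":0},{"hand":1,"x":3.61,"y":0.455,"z":2.4,"ax":0,"ay":0,"az":0}])

```text
time: 5.22
tool_pos: [0.5125, -0.1684, 0.1812]
tcp_rot: [-0.0, 0.924, 0.383, -0.0]
contact_force: [0.9, 0.2, -0.7]
gripper_width: 0.0263
```

Run:
```python
from h import *
s=state(); print(s["time"],s["tool_pos"],s["tcp_rot"],s["gripper_width"],s["contact_force"],s["torque"])
rs=[];t=np.array(s["tool_pos"]); ims=[]
for n in("side","scene"):
    im=capture(n); C=cam(n); cv2.imwrite(f"pics/{n}2.png",im)
    p=np.array(proj(C,t-[0,0,.004])); x0,y0=(p-35).astype(int); H=cv2.cvtColor(im,cv2.COLOR_BGR2HSV)[y0:y0+70,x0:x0+70]
    m=cv2.inRange(H,(6,150,90),(16,255,255)); k,l,st,c=cv2.connectedComponentsWithStats(m); i=1+st[1:,4].argmax()
    e=cv2.fitEllipse(cv2.convexHull(cv2.findNonZero((l==i).astype('uint8')))); u,v=e[0][0]+x0,e[0][1]+y0
    print(n,(u,v),e[1],"pred",p,"flange ctr",atz(C,u,v,t[2]-.004)); rs.append(ray(C,u,v))
    ims.append(cv2.resize(im[y0-5:y0+75,x0-5:x0+75],(400,400),interpolation=cv2.INTER_CUBIC))
print(tri(rs)); cv2.imwrite("pics/hov.png",np.hstack(ims))
```

```text
5.2167 [ 0.51245469 -0.1684322   0.18115541] [-1.33431188e-04  9.23798838e-01  3.82878127e-01 -1.66926115e-04] 0.026338520561296888 [ 0.94801511  0.22197922 -0.68604967] [-0.01346395  0.0890342   0.02863343]
side (np.float64(398.01958084106445), np.float64(148.93142318725586)) (20.559127807617188, 34.74159622192383) pred [397.51916567 147.20083247] flange ctr [ 0.50700131 -0.16268498  0.17715541]
scene (np.float64(261.06026458740234), np.float64(117.40184783935547)) (25.961477279663086, 37.24036407470703) pred [260.87685931 116.26865658] flange ctr [ 0.51525618 -0.16660032  0.17715541]
[ 0.51120842 -0.16904884  0.17295763]
```

View pics/hov.png

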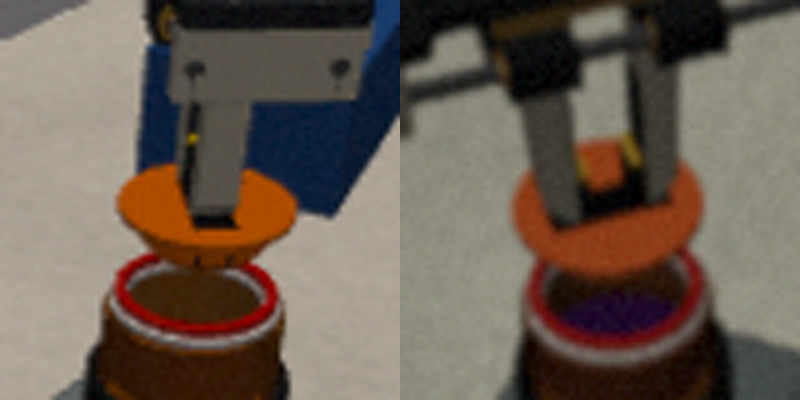

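The cap hovers level and centred over the ring in both views. Inserting it.

Call:
step_arm(motion=[{"hand":1,"x":0.02,"y":0,"z":0.4,"ax":0,"ay":0,"az":0},{"hand":1,"x":0.02,"y":0,"z":0.7,"ax":0,"ay":0,"az":0},{"hand":1,"x":0.02,"y":0,"z":0.95,"ax":0,"ay":0,"az":0},{"hand":1,"x":0.02,"y":0,"z":1.15,"ax":0,"ay":0,"az":0},{"hand":1,"x":0.02,"y":0,"z":1.28,"ax":0,"ay":0,"az":0},{"hand":1,"x":0.02,"y":0,"z":1.4,"ax":0,"ay":0,"az":0},{"hand":1,"x":0.02,"y":0,"z":1.4,"ax":0,"ay":0,"az":0}])

```text
time: 5.9
tool_pos: [0.5128, -0.1684, 0.1452]
tcp_rot: [-0.0, 0.924, 0.383, -0.0]
contact_force: [0.1, -0.0, -0.4]
gripper_width: 0.026
```

Call:
step_arm(motion=[{"hand":1,"x":0,"y":0,"z":0.1,"ax":0,"ay":0,"az":0},{"hand":1,"x":0,"y":0,"z":0.2,"ax":0,"ay":0,"az":0},{"hand":1,"x":0,"y":0,"z":0.3,"ax":0,"ay":0,"az":0},{"hand":1,"x":0,"y":0,"z":0.4,"ax":0,"ay":0,"az":0},{"hand":1,"x":0,"y":0,"z":0.4,"ax":0,"ay":0,"az":0},{"hand":1,"x":0,"y":0,"z":0.4,"ax":0,"ay":0,"az":0}])

```text
time: 6.4
tool_pos: [0.5132, -0.1685, 0.1363]
tcp_rot: [0.0, 0.924, 0.383, 0.0]
contact_force: [-0.5, -0.4, 4.6]
gripper_width: 0.0261
```

Call:
step_arm(motion=[{"hand":1,"x":0,"y":0,"z":0.08,"ax":0,"ay":0,"az":0},{"hand":1,"x":0,"y":0,"z":0.16,"ax":0,"ay":0,"az":0},{"hand":1,"x":0,"y":0,"z":0.24,"ax":0,"ay":0,"az":0},{"hand":1,"x":0,"y":0,"z":0.32,"ax":0,"ay":0,"az":0},{"hand":1,"x":0,"y":0,"z":0.32,"ax":0,"ay":0,"az":0},{"hand":1,"x":0,"y":0,"z":0.32,"ax":0,"ay":0,"az":0}])

```text
time: 6.9
tool_pos: [0.5132, -0.1685, 0.1287]
tcp_rot: [0.0, 0.924, 0.383, 0.0]
contact_force: [-1.0, -0.3, 9.4]
gripper_width: 0.0261
```

Call:
step_arm(motion=[{"hand":1,"x":0,"y":0,"z":0.08,"ax":0,"ay":0,"az":0},{"hand":1,"x":0,"y":0,"z":0.16,"ax":0,"ay":0,"az":0},{"hand":1,"x":0,"y":0,"z":0.24,"ax":0,"ay":0,"az":0},{"hand":1,"x":0,"y":0,"z":0.32,"ax":0,"ay":0,"az":0},{"hand":1,"x":0,"y":0,"z":0.36,"ax":0,"ay":0,"az":0},{"hand":1,"x":0,"y":0,"z":0.36,"ax":0,"ay":0,"az":0},{"hand":1,"x":0,"y":0,"z":0.36,"ax":0,"ay":0,"az":0}])

```text
time: 7.48
tool_pos: [0.5133, -0.1685, 0.1204]
tcp_rot: [0.0, 0.924, 0.383, 0.0]
contact_force: [-4.3, 2.4, 15.7]
gripper_width: 0.0264
```

Run:
```python
from h import *
s=state(); print(s["time"],s["tool_pos"],s["gripper_width"],s["contact_force"],s["torque"])
ims=[]
for n in("side","scene"):
    im=capture(n); x,y=np.array(proj(cam(n),s["tool_pos"])).astype(int)
    ims.append(cv2.resize(im[y-25:y+35,x-30:x+30],(400,400),interpolation=cv2.INTER_CUBIC))
cv2.imwrite("pics/press.png",np.hstack(ims))
```

```text
7.4833 [ 0.51330442 -0.16849652  0.12042954] 0.026360812052352446 [-4.33544014  2.43333983 15.69886761] [0.41821754 1.0457606  0.01142891]
```

View pics/press.png

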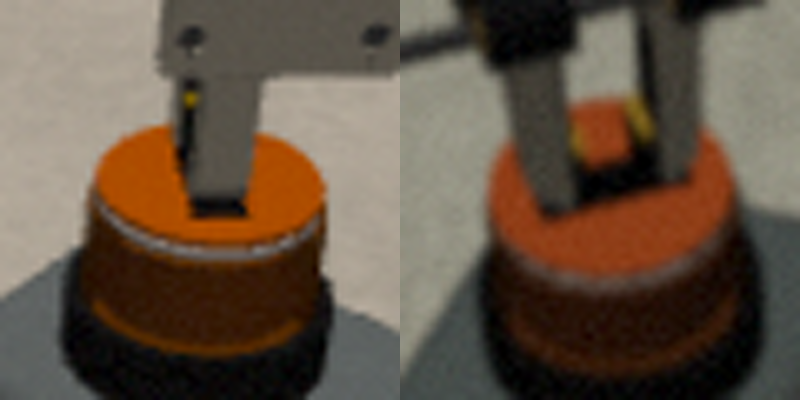

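The cap is level, the seal is pressed flat, and the force is 15.7 N. Pushing a touch more, then opening slowly while keeping the push.

Call:
step_arm(motion=[{"hand":1,"x":0,"y":0,"z":0.06,"ax":0,"ay":0,"az":0},{"hand":0.7,"x":0,"y":0,"z":0.06,"ax":0,"ay":0,"az":0},{"hand":0.68,"x":0,"y":0,"z":0.06,"ax":0,"ay":0,"az":0},{"hand":0.66,"x":0,"y":0,"z":0.06,"ax":0,"ay":0,"az":0}])

```text
time: 7.92
tool_pos: [0.514, -0.1691, 0.1192]
tcp_rot: [0.001, 0.924, 0.383, 0.001]
contact_force: [2.0, -4.3, 13.0]
gripper_width: 0.0311
```

Call:
step_arm(motion=[{"hand":0.66,"x":0,"y":0,"z":0.06,"ax":0,"ay":0,"az":0},{"hand":0.66,"x":0,"y":0,"z":0.12,"ax":0,"ay":0,"az":0},{"hand":0.66,"x":0,"y":0,"z":0.12,"ax":0,"ay":0,"az":0},{"hand":0.66,"x":0,"y":0,"z":0.12,"ax":0,"ay":0,"az":0}])

```text
time: 8.25
tool_pos: [0.5142, -0.1693, 0.1166]
tcp_rot: [0.002, 0.924, 0.383, 0.001]
contact_force: [1.2, -4.1, 16.9]
gripper_width: 0.0314
```

Call:
step_arm(motion=[{"hand":0.64,"x":0,"y":0,"z":0,"ax":0,"ay":0,"az":0},{"hand":0.62,"x":0,"y":0,"z":0,"ax":0,"ay":0,"az":0},{"hand":0.6,"x":0,"y":0,"z":0,"ax":0,"ay":0,"az":0},{"hand":0.6,"x":0,"y":0,"z":0,"ax":0,"ay":0,"az":0}])

```text
time: 8.58
tool_pos: [0.5143, -0.1694, 0.1167]
tcp_rot: [0.002, 0.924, 0.383, 0.001]
contact_force: [3.5, -5.2, 16.9]
gripper_width: 0.0366
```

Call:
step_arm(motion=[{"hand":0.57,"x":0,"y":0,"z":0,"ax":0,"ay":0,"az":0},{"hand":0.54,"x":0,"y":0,"z":0,"ax":0,"ay":0,"az":0},{"hand":0.51,"x":0,"y":0,"z":0,"ax":0,"ay":0,"az":0},{"hand":0.48,"x":0,"y":0,"z":0,"ax":0,"ay":0,"az":0},{"hand":0.47,"x":0,"y":0,"z":0,"ax":0,"ay":0,"az":0},{"hand":0.47,"x":0,"y":0,"z":0,"ax":0,"ay":0,"az":0},{"hand":0.47,"x":0,"y":0,"z":0,"ax":0,"ay":0,"az":0}])

```text
time: 9.17
tool_pos: [0.5146, -0.1696, 0.1169]
tcp_rot: [0.002, 0.924, 0.383, 0.002]
contact_force: [5.2, -6.4, 16.8]
gripper_width: 0.0491
```

```bash
cat > f.py <<'E'
from h import *
import sys
s=state(); print(s["time"],s["tool_pos"],s["gripper_width"],s["contact_force"],s["torque"])
ims=[]
for n in("side","scene"):
    im=capture(n); x,y=np.array(proj(cam(n),[.5128,-.1682,.135])).astype(int)
    ims.append(cv2.resize(im[y-30:y+30,x-30:x+30],(400,400),interpolation=cv2.INTER_CUBIC))
cv2.imwrite(f"pics/{sys.argv[1]}.png",np.hstack(ims))
E
python3 f.py open
```

```text
9.1667 [ 0.51461886 -0.16960289  0.11690665] 0.04911657882707342 [ 5.22878641 -6.40428375 16.78216342] [-1.0847183  -0.72831233  0.02434914]
```

View pics/open.png

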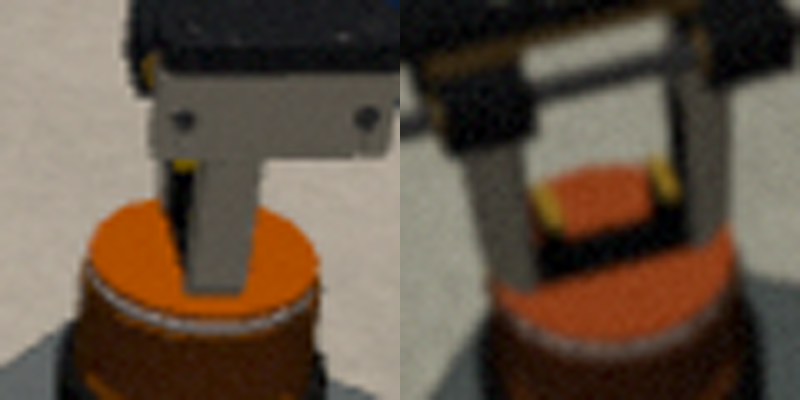

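The tabs have spread (49 mm between fingers, yellow tops apart), the flange is level, and the push was held at 16.8 N. Now lifting off.

Call:
step_arm(motion=[{"hand":0.47,"x":0,"y":0,"z":-0.15,"ax":0,"ay":0,"az":0},{"hand":0.46,"x":0,"y":0,"z":-0.4,"ax":0,"ay":0,"az":0},{"hand":0.45,"x":0,"y":0,"z":-0.7,"ax":0,"ay":0,"az":0},{"hand":0.42,"x":0,"y":0,"z":-1.0,"ax":0,"ay":0,"az":0},{"hand":0.4,"x":0,"y":0,"z":-1.5,"ax":0,"ay":0,"az":0},{"hand":0.3,"x":0,"y":0,"z":-2.2,"ax":0,"ay":0,"az":0},{"hand":0.2,"x":0,"y":0,"z":-3.2,"ax":0,"ay":0,"az":0},{"hand":0,"x":0,"y":0,"z":-4.4,"ax":0,"ay":0,"az":0}])

```text
time: 9.93
tool_pos: [0.5122, -0.1681, 0.2244]
tcp_rot: [-0.001, 0.924, 0.383, -0.001]
contact_force: [0.1, -0.3, 0.9]
gripper_width: 0.0714
```

Call:
step_arm(motion=[{"hand":0,"x":0,"y":0,"z":-0.6,"ax":0,"ay":0,"az":0},{"hand":0,"x":0,"y":0,"z":-0.6,"ax":0,"ay":0,"az":0},{"hand":0,"x":0,"y":0,"z":-0.6,"ax":0,"ay":0,"az":0},{"hand":0,"x":0,"y":0,"z":-0.6,"ax":0,"ay":0,"az":0},{"hand":0,"x":0,"y":0,"z":-0.6,"ax":0,"ay":0,"az":0}])

```text
time: 10.35
tool_pos: [0.5126, -0.1682, 0.2377]
tcp_rot: [-0.001, 0.924, 0.383, -0.001]
contact_force: [0.1, 0.2, -0.5]
gripper_width: 0.0925
```

```bash
python3 f.py final
python3 - <<'E'
from h import *
s=state(); C=cam("wrist",s); im=capture("wrist"); H=cv2.cvtColor(im,cv2.COLOR_BGR2HSV)
m=cv2.inRange(H,(20,120,60),(35,255,255)); k,l,st,c=cv2.connectedComponentsWithStats(m)
P=[(st[i,4],c[i],atz(C,*c[i],.161)) for i in range(1,k) if st[i,4]>40 and 120<c[i][1]<280]
for p in P: print(p)
if len(P)==2: print("sep",np.linalg.norm(P[0][2]-P[1][2]))
a=cv2.imread("pics/final.png"); cv2.imwrite("pics/final2.png",np.hstack([a,cv2.resize(im[80:320,200:440],(400,400))])[:, :1200][:, ::1])
cv2.imwrite("pics/final2.png",cv2.resize(cv2.imread("pics/final2.png"),(798,266)))
E
```

```text
10.35 [ 0.51256151 -0.16822791  0.23774151] 0.09253803699650591 [ 0.12164539  0.15238934 -0.4838201 ] [-0.00561564  0.01644106 -0.04053888]
(np.int32(156), array([295.96794872, 212.6025641 ]), array([ 0.49909693, -0.15555223,  0.161     ]))
(np.int32(152), array([342.69078947, 212.90789474]), array([ 0.52497739, -0.18181876,  0.161     ]))
sep 0.03687449870286953
```

View pics/final2.png

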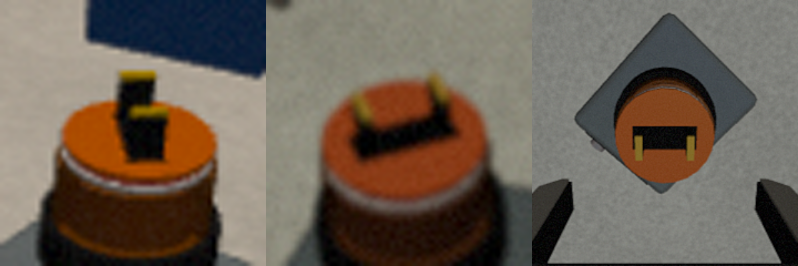

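The final view shows a level flange close on the white rim and only a sliver of red seal. The tabs are fully spread (36.9 mm against 37), so the teeth are under the rim. Handing in.

```bash
python3 -c "
from cell import finish_job,state
print(state()['contact_force']); print(finish_job())"
```

```text
[ 1.10104618e-04 -9.37863075e-02 -2.17839617e-01]
the job is handed in; nothing more can be done
None
```

The jar is closed and the job is handed in at about 10.5 s on the robot's clock. I pinched the cap's tabs, fitted the cap into the mouth and pressed it onto the seal. I then let the tabs spread while still pushing, and lifted clear.

**Last checks:**
- The tab tops are 36.9 mm apart, against 37 mm when free.
- The flange sits level and low on the rim, with only a sliver of red seal showing.
- The gripper is open well above the jar with no load.

**Not ideal or not checked:**
- **Push force:** it was 15.7 N at first and 16.8 N while the tabs spread. It dipped to 13.0 N when the fingertips slid down onto the flange, and I brought it back up. It stayed within the 12 to 18 N range in every reading.
- **Sideways force:** it rose to about 8 N during the spreading and was gone after release.
- **Refused move:** one move call was refused because it left out some of the keys, and nothing moved.
- **Picture budget:** I viewed 12 pictures, two over the budget of 10.
- **Bottles and lock:** I did not check the ink bottles again after the job, though the arm passed well above them. I judged the lock from the pictures and the tab spread, not by pulling on the cap.

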